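# Spot thickness reading on a sloped test panel

### The job

The aluminium spotting plate lies on the sloped test panel, around the ring mark with a cross in it. First hang the plate by its hole on the upright post, flat down on the post's foot, and let go of it; then take the thickness probe from its holder and hold its sprung tip gently pressed on that cross, with the probe square to the sloping face of the panel and the tip pushed about halfway in. Finish while still holding the probe there like that, leave the bystanders on the bench where they are, and never press the probe hard on the panel.

Things in the scene. Friction and masses are not known exactly. Their poses are not given: they have to be found in the camera images.
- panel: grey test panel 260 (x) x 270 (y) x 8 mm, fixed on a blue stand, sloping 0.21 rad, low edge towards the robot. Origin: centre of its top face, 77 mm above the bench; x up the slope, z square to the face. Steel stubs 20 mm wide and tall are glued on at x 115, y -80, 0, 80 and x -115, y -118, 118 mm. Plain ring marks (no cross) at x 0, y -115 and 115 are not to be measured.
- mark: the spot to measure: a pen-drawn black ring, 24 mm outside, with a cross in it, flat on the panel's face. Origin at the cross's centre on the face; z square to the face. At the start it is seen through the plate's hole.
- plate: aluminium spotting plate 110 x 70 x 6 mm, about 150 g, loose on the panel around the mark. Origin: centre of its round 30 mm through-hole, on the underside; z square to it, up. It spans x -30 to 80, y -35 to 35 mm. An upright grip fin stands on it: x 35 to 75, y -7 to 7, z 6 to 34 mm. Centre of mass about 35 mm from the hole, towards the fin.
- post: fixed steel hanging post: round dark foot 116 mm wide and 12 mm thick, with an upright steel pin 14 mm thick in its centre, cone-ended, reaching 62 mm above the bench. Origin under the foot's centre, on the bench. The hung plate lies flat on the foot, the pin through its hole.
- post_top (a point): top end of the post's pin, 62 mm above the bench, on the pin's axis.
- holder: fixed black block, 70 x 70 x 60 mm tall, with an upright 28 mm bore in the middle, in which the probe hangs by its collar; open above. Origin under its centre, on the bench.
- probe: loose thickness probe, 170 g, 140 mm long, upright in the holder. Origin: end of its tip when out; z along it, away from the tip. Steel tip 10 mm wide, round end; sleeve 22 mm wide (z 17 to 50 mm); black collar 38 mm wide (z 50 to 58) that rests on the holder's top; then a square grey barrel 24 x 24 mm, sides along its x and y (z 58 to 140), to be gripped.
- probe_end (a point): the round end of the probe's sprung tip, where it touches; moves with the tip.
- probe_tip (a joint): how far the probe's tip is pushed in: 0 m fully out, 0.012 m fully in. Spring: 1 N to start moving, then 0.5 N per mm (4 N halfway, 7 N fully in).
- stub_a: loose mushroom-shaped steel pull stub, 20 mm wide, 20 mm tall, standing on the bench; origin at its foot. Bystander.
- stub_b: another such loose steel stub. Bystander.
- jar: jar of adhesive with white lid, 60 mm wide, 75 mm tall; origin under its centre. Bystander.
- beaker: open white plastic beaker, 70 mm wide, 85 mm tall; origin under its centre. Bystander.
- coupon: small grey sample plate 80 x 50 x 6 mm lying on the bench; origin under its centre. Bystander.
- marker: black marker pen with a grey cap, 135 mm long, about 15 mm thick, lying on the bench; origin under its middle. Bystander.
Mind the look-alikes: they are no part of the job. Several things have the shape of the plate; the one meant has the colours described above. Of the things that look like the probe, the largest one is meant.

How it is judged:
By the outcome, as a careful person would: the job done as asked, in the order asked, and still so for the second after the job is handed in, while the arm keeps its last pose, push and grip.
It also fails if it takes over 64 s, if anything falls off the work surface, if the arm or the gripper's body presses on something with over 40 N, if the wrist force passes 120 N, or if a joint passes its speed limit or range.

### The arm

A 6-joint arm with a two-finger parallel gripper is mounted at the origin on the work surface. World frame = base frame: x ahead of the robot, y to its left, z up, the work surface at z = 0. Lengths are in m, angles in rad, forces in N, time in s.
With the tool pointing down it reaches from about 0.35 to 0.8 m from the base axis. Payload 7.3 kg.
Tool frame: the origin (TCP) lies between the finger pads; the fingertips stand 25 mm ahead of it and the grasp point (between the pads) lies 6 mm ahead of it (r.tip_extent is the distance from the TCP to the fingertips, in m); z points along the fingers, y is the direction in which the jaws open and shut (so a half turn about z gives the same grasp; the last joint's range is limited). The gripper opens to 85 mm and grips with 20 to 120 N. Pads are 22 mm wide; open, the fingers measure 114 mm over their backs; the gripper's body (76 mm by 85 mm) begins 54 mm behind the grasp point. The pads swing forward as they close: fully open they stand 13 mm farther back than shut.
Start: joints at [-1.369, 0.342, 1.524, -0, 1.275, -0.146], TCP at [0.179, -0.494, 0.256] pointing down, gripper open.
Joint ranges: [-2.53, 2.53], [-0.77, 2.02], [0.04, 2.7], [-1, 4.14], [0.28, 2.66], [-3.11, 3.11]. Speed limits (rad/s): [2.57, 2.57, 3.14, 3.14, 3.14, 3.14].

### API

Orientations are given as a unit quaternion [x, y, z, w].
In Python, from workcell import r, command_gripper, optics gives the robot as it stands. The module is installed in compiled form; this text tells all that it offers. Calls block until the motion is done:
- r.reach(position, orientation): joint-space move of the TCP to a pose.
- r.move_straight(position, orientation=None, speed=0.15, max_force=None): straight line of the TCP; orientation=None keeps the orientation; speed is the mean speed in m/s. With max_force (N) it stops when the force on the tool has changed by that much, and returns True; else False.
- r.movej(angles): joint-space move.
- command_gripper(opening, force=None): finger opening in m; force is the grip in N (None keeps the last); returns when the fingers have stopped.
- r.hold(seconds).
- r.solve_ik(position, orientation): joint angles nearest the present ones, or None.
- r.read_state(): the state.
- optics.get_image(name): name is "side" or "top" or "wrist"; returns (picture, depth): 420x560x3 uint8, red, green, blue; 420x560 float32, m along the optical axis (not along the pixel's ray), 0 where there is no reading.
- optics.camera_model(name): a dict with "K" (3x3 intrinsics, pixels), "k1" (the pictures are not rectified: a ray, as slopes to the right and down, at radius r is drawn at 1 + k1 r^2 times it, then the intrinsics apply), "R" (3x3) and "t" (3): a world point X has camera coordinates R X + t; the wrist camera has in their place "tool_from_camera" (4x4, takes a point from camera to tool coordinates, whose origin is the TCP and whose axes are the flange's). Camera axes: x right, y down, z forward; pixel columns grow to the right and rows downward; lengths in m; the calibration is good to about 2 mm. A picture is of the moment at which its call begins: read the wrist's pose just before it. camera_model takes no time and is no camera call.
A pose or a line that the arm cannot do raises r.PlanningError and nothing moves.
- r.finish_job(): hands the job in, once; it reports no verdict.
The state is a dict: "time_s": time; "joint_positions": joint angles; "dq": joint speeds; "tau": joint torques, N m; "eef_pos": TCP position; "eef_rot": TCP orientation; "contact_force": force on the tool from outside, world axes, zero at the start; "torque": the same for the moment, N m; "grip_width": finger opening in m.
Only numpy, scipy, OpenCV 4.12 (cv2) and the standard library are available. Lean on these libraries where they do the work, as an engineer would, in place of code of your own. Each camera call takes 0.05 s, during which the arm holds its last target. There are 200 camera calls.

## Working session

There is one attempt and no reset: what is moved stays moved. The work goes in short steps, each a Python script; the robot and the scene stay as the last script left them, time stands still between calls to the robot, and variables do not carry over. Pictures are saved under pics/ and viewed, about 8 in all and at most 12, crops included, and the job is handed in when it is done.

```bash
mkdir -p pics; ls; python3 - <<'E'
from workcell import r, command_gripper, optics
import numpy as np, cv2
for n in ("top","side"):
    p,d=optics.get_image(n); np.savez(f"pics/{n}0.npz",p=p,d=d)
    cv2.imwrite(f"pics/{n}0.png",p[:,:,::-1])
    m=optics.camera_model(n); print(n,{k:np.round(v,4).tolist() for k,v in m.items()})
print({k:np.round(v,4).tolist() for k,v in optics.camera_model("wrist").items()})
print(r.read_state(), r.tip_extent)
E
```

```text
pics
top {'K': [[451.6952, 0.0, 284.3094], [0.0, 451.6952, 206.3949], [0.0, 0.0, 1.0]], 'k1': -0.1491, 'R': [[-0.006, -1.0, -0.0007], [-0.9966, 0.006, -0.0824], [0.0824, 0.0002, -0.9966]], 't': [0.0439, 0.496, 1.1956]}
side {'K': [[391.5217, 0.0, 278.6542], [0.0, 391.5217, 204.5827], [0.0, 0.0, 1.0]], 'k1': -0.0308, 'R': [[-0.9547, -0.297, -0.0166], [-0.1551, 0.5449, -0.824], [0.2538, -0.7842, -0.5663]], 't': [0.4634, 0.0992, 0.9757]}
{'K': [[289.2791, 0.0, 278.2667], [0.0, 289.2791, 212.9043], [0.0, 0.0, 1.0]], 'k1': 0.0156, 'tool_from_camera': [[-0.0013, -0.9504, -0.3112, 0.0797], [1.0, -0.0012, -0.0006, 0.0001], [0.0003, -0.3112, 0.9504, -0.1178], [0.0, 0.0, 0.0, 1.0]]}
{'time_s': 0.1, 'joint_positions': array([-1.36897442e+00,  3.42679236e-01,  1.52489877e+00,  1.35926207e-05,
        1.27541016e+00, -1.45986473e-01]), 'dq': array([-0.00063591, -0.00016235, -0.0025552 ,  0.00135866, -0.00087331,
        0.00025494]), 'tau': array([ 1.48282230e-03, -4.34446442e+01, -2.46492040e+01, -1.19202246e-04,
        4.67189035e-03, -1.61339518e-06]), 'eef_pos': array([ 0.17890752, -0.49324127,  0.25568977]), 'eef_rot': array([ 9.84916840e-01,  1.73026966e-01, -1.29791484e-05, -6.97664454e-04]), 'contact_force': array([-0.09529942,  0.26119681, -0.48782146]), 'torque': array([ 5.01738564e-02, -3.15165382e-05,  8.09920952e-03]), 'grip_width': 0.08547033848971941} 0.025
```

View pics/top0.png

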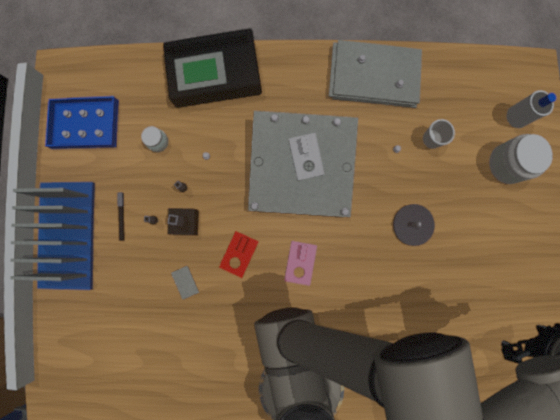

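View pics/side0.png

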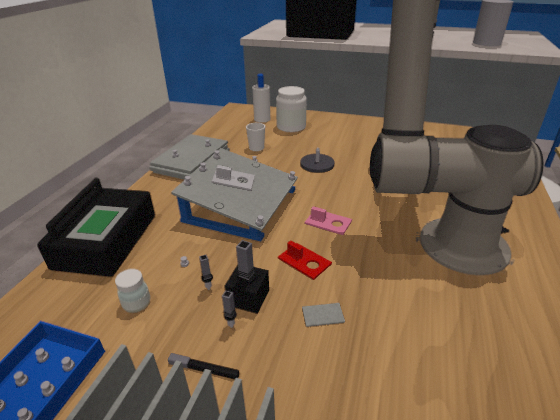

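```bash
cat > h.py <<'E'
from workcell import r, command_gripper, optics
import numpy as np, cv2
from scipy.spatial.transform import Rotation as Rot
def cam(name, st=None):
    """K,k1, world_from_cam R, centre c"""
    m=optics.camera_model(name)
    if name=="wrist":
        T=np.array(m["tool_from_camera"]); Rt=Rot.from_quat(st["eef_rot"]).as_matrix()
        return m["K"],m["k1"],Rt@T[:3,:3],Rt@T[:3,3]+st["eef_pos"]
    R=np.array(m["R"]); return m["K"],m["k1"],R.T,-R.T@np.array(m["t"])
def rays(c,uv):
    K,k1,R,_=c
    p=cv2.undistortPoints(np.array(uv,float).reshape(-1,1,2),K,np.array([k1,0,0,0,0.]))[:,0]
    return np.c_[p,np.ones(len(p))]@R.T
def onplane(c,uv,p0,n=(0,0,1)):
    d=rays(c,uv); n=np.array(n,float)
    return c[3]+d*(((np.array(p0)-c[3])@n)/(d@n))[:,None]
def proj(c,X):
    K,k1,R,o=c
    return cv2.projectPoints(np.array(X,float).reshape(-1,1,3),R.T,-R.T@o,K,np.array([k1,0,0,0,0.]))[0][:,0]
def cloud(c,d):
    v,u=np.mgrid[:d.shape[0],:d.shape[1]]
    return (c[3]+rays(c,np.c_[u.ravel(),v.ravel()])*d.reshape(-1,1)).reshape(*d.shape,3)
def snap(name,tag):
    st=r.read_state(); p,d=optics.get_image(name); c=cam(name,st)
    np.savez(f"pics/{tag}.npz",p=p,d=d,R=c[2],c=c[3]); cv2.imwrite(f"pics/{tag}.png",p[:,:,::-1]); return p,d,c
def load(tag,name):
    z=np.load(f"pics/{tag}.npz"); m=optics.camera_model(name); return z["p"],z["d"],(m["K"],m["k1"],z["R"],z["c"])
E
python3 - <<'E'
from h import *
z=np.load("pics/top0.npz");p,d=z["p"],z["d"];c=cam("top");X=cloud(c,d)
for n,(u,v) in dict(table=(380,300),hole=(309,166),fin=(300,147),panelR=(348,167),panelL=(258,161),postfoot=(405,232),pin=(417,224),holder=(190,230),probetop=(172,220),panelc=(280,180)).items():
    print(n,X[v,u].round(4))
def blob(mask,box,z0):
    u0,v0,u1,v1=box; m=np.zeros_like(mask,np.uint8); m[v0:v1,u0:u1]=mask[v0:v1,u0:u1]
    n,l,s,cc=cv2.connectedComponentsWithStats(m); i=1+np.argmax(s[1:,4]); return s[i],cc[i],onplane(c,[cc[i]],[0,0,z0])[0],(l==i)
g=p.max(2).astype(int)
print("foot",blob((g<75)&(abs(p[:,:,0].astype(int)-p[:,:,2])<20),(380,195,445,255),.012)[:3])
print("holder",blob(g<50,(160,200,205,240),.06)[:3])
# panel plane
m=np.zeros(d.shape,bool); m[120:205,265:285]=1; m[180:205,265:340]=1; m[120:205,328:342]=1
Q=X[m]; cen=Q.mean(0); n=np.linalg.svd(Q-cen,full_matrices=False)[2][2]; n*=np.sign(n[2])
print("plane",n.round(4),cen.round(4),"tilt",np.arccos(n[2]),"yaw",np.arctan2(n[1],n[0])) 
big=np.vstack([np.hstack([cv2.resize(p[105:225,240:370],None,fx=4,fy=4,interpolation=2),cv2.resize(p[195:255,150:215],None,fx=4,fy=4,interpolation=2)[:, :260].repeat(1,0) if 0 else np.vstack([cv2.resize(p[195:255,155:220],None,fx=4,fy=4,interpolation=2),cv2.resize(p[195:255,380:445],None,fx=4,fy=4,interpolation=2)])])])
cv2.imwrite("pics/mos.png",big[:,:,::-1]);print(big.shape)
E
```

```text
table [ 0.2405 -0.2181  0.0022]
hole [ 0.5962 -0.0237  0.077 ]
fin [ 6.435e-01 -4.000e-04  9.050e-02]
panelR [ 0.5931 -0.125   0.0777]
panelL [0.6103 0.1085 0.076 ]
postfoot [ 0.4249 -0.2884  0.0106]
pin [ 0.4445 -0.3083  0.0587]
holder [0.4327 0.288  0.0581]
probetop [0.4543 0.3138 0.147 ]
panelc [0.5615 0.0517 0.0663]
foot (array([ 394,  205,   39,   40, 1068], dtype=int32), array([413.20505618, 223.67509363]), array([ 0.44739863, -0.3115786 ,  0.012     ]))
holder (array([174, 210,  24,  24, 234], dtype=int32), array([188.08974359, 223.43162393]), array([0.44981631, 0.29277754, 0.06      ]))
plane [-0.9306  0.3252  0.168 ] [ 0.5853 -0.003   0.0767] tilt 1.4020327519592255 yaw 2.8053794190031707
(480, 780, 3)
```

View pics/mos.png

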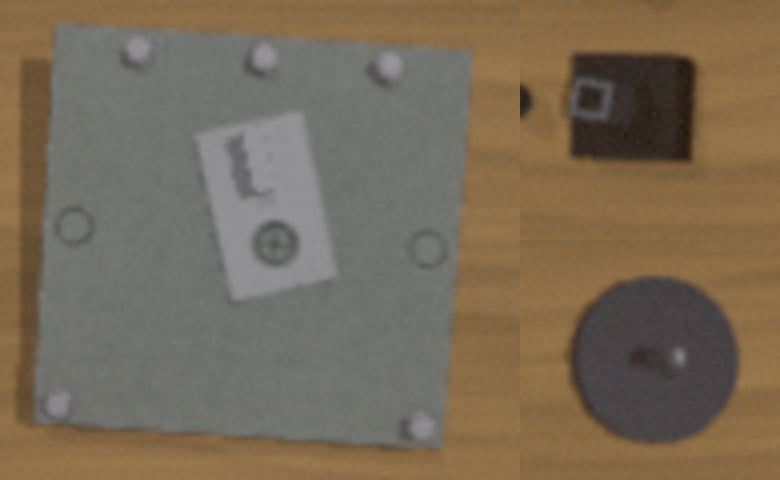

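```bash
cat >> h.py <<'E'
def frame(x,z):
    z=np.array(z,float)/np.linalg.norm(z); x=np.array(x,float); x=x-z*(x@z); x/=np.linalg.norm(x)
    return np.c_[x,np.cross(z,x),z]
def panelR(yaw): return (Rot.from_euler('z',yaw)*Rot.from_euler('y',-0.21)).as_matrix()
q=lambda R: Rot.from_matrix(R).as_quat()
E
python3 - <<'E'
from h import *
c=cam("top")
rg=onplane(c,[(258.4,161.4),(346.9,167.1)],[0,0,.077]); o=rg.mean(0); dy=rg[0]-rg[1]
yaw=np.arctan2(-dy[0],dy[1]); P=panelR(yaw); n=P[:,2]
print("rings",rg.round(4),np.linalg.norm(dy),"panel o",o.round(4),"yaw",yaw,n)
cross=onplane(c,[(308.6,165.6)],o,n)[0]
cor=onplane(c,[(240+a/4-.4,105+b/4-.4) for a,b in [(195,133),(302,111),(336,276),(232,300)]],o+.006*n,n)
ax=(cor[0]+cor[1]-cor[2]-cor[3])/2; print("cross",cross.round(4),"plate len",np.linalg.norm(ax),"wid",np.linalg.norm(cor[1]-cor[0]))
ctr=cor.mean(0)-.006*n; xp=ax/np.linalg.norm(ax); hole=ctr-xp*.025; print("plate hole",hole.round(4),"yaw in panel",np.arctan2(*(P.T@xp)[[1,0]]))
for s in (1,-1):
    R=frame(s*xp,-n); pos=hole+.055*xp+.14*n
    g=r.solve_ik(hole+.055*xp+.028*n+.006*n,q(R)); l=r.solve_ik(pos,q(R)); print(s,g,l)
R=frame(-xp,-n); r.reach(hole+.035*xp+.15*n,q(R)); print(r.read_state()["time_s"])
snap("wrist","w1")
E
```

```text
rings [[ 0.6091  0.1074  0.077 ]
 [ 0.593  -0.1222  0.077 ]] 0.23013278989308866 panel o [ 0.601  -0.0074  0.077 ] yaw -0.07014094149104852 [-0.20794732  0.01460959  0.97803091]
cross [ 0.5973 -0.0227  0.0764] plate len 0.10906154012024757 wid 0.06996618465539614
plate hole [ 0.598  -0.0215  0.0766] yaw in panel 0.27816657688121743
1 [-0.14041639  0.58946545  1.54006661  0.02035362  0.8026674   1.20975076] [-0.1432046   0.44053656  1.48096689  0.01796269  1.01070583  1.21162207]
-1 [-0.14041639  0.58946545  1.54006661  0.02035362  0.8026674  -1.9318419 ] [-0.1432046   0.44053656  1.48096689  0.01796269  1.01070583 -1.92997058]
2.3833
```

View pics/w1.png

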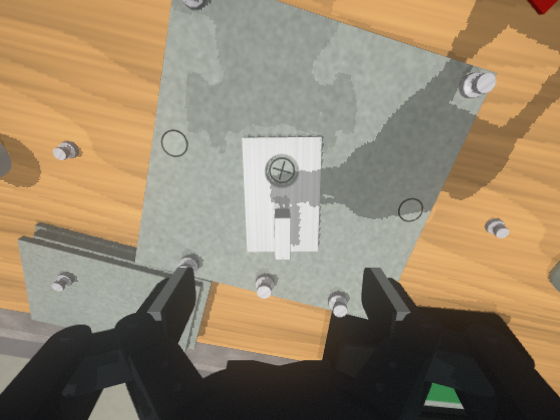

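```bash
python3 - <<'E'
from h import *
p,d,c=load("w1","wrist")
m=((p.min(2)>165)&(p.max(2).astype(int)-p.min(2)<25)).astype(np.uint8); m[:,:230]=0;m[:,335:]=0;m[:120]=0;m[265:]=0
cv2.imwrite("pics/m.png",m*255)
o=np.array([.601,-.0074,.077]);yaw=-.0701;P=panelR(yaw);n=P[:,2]
# plain rings check
rg=onplane(c,[(174,143.5),(411,209.5)],o,n); print("rings wrist",rg.round(4),"mid",rg.mean(0).round(4))
g=cv2.cvtColor(p,cv2.COLOR_RGB2GRAY)
cr=onplane(c,[(282.5,170.5)],o,n)[0]; print("cross",cr.round(4))
cor=onplane(c,[(243,138),(322,136.5),(319,251),(247.5,251.5)],o+.006*n,n)
ax=(cor[3]+cor[2]-cor[1]-cor[0])/2; xp=ax/np.linalg.norm(ax); print("len",np.linalg.norm(ax),"wid",np.linalg.norm(cor[1]-cor[0]),"yaw",np.arctan2(*(P.T@xp)[[1,0]]),"hole",(cor.mean(0)-.006*n-.025*xp).round(4))
fin=onplane(c,[(275,218),(290,218),(274.5,259),(290,259)],o+.034*n,n); print("fin",fin.round(4),"ctr rel hole",((fin.mean(0)-cr)@np.c_[xp,np.cross(n,xp),n]).round(4), np.linalg.norm(fin[1]-fin[0]),np.linalg.norm(fin[2]-fin[0]))
for u,v in [(282,240),(230,200),(340,150)]: print((cloud(c,d)[v,u]-o)@n)
E
```

```text
rings wrist [[ 0.5946 -0.1191  0.0773]
 [ 0.6103  0.1113  0.0772]] mid [ 0.6024 -0.0039  0.0772]
cross [ 0.5985 -0.0183  0.0766]
len 0.10989036523799367 wid 0.06923251539373376 yaw 0.2868995262369102 hole [ 0.5982 -0.0183  0.0766]
fin [[ 0.6262 -0.0172  0.1173]
 [ 0.6237 -0.0047  0.1165]
 [ 0.6636 -0.0098  0.1251]
 [ 0.6609  0.0038  0.1243]] ctr rel hole [ 0.0544 -0.0009  0.034 ] 0.0128316825258194 0.03891331458325236
0.034329053696250604
0.0008779272513156294
-0.0008353710947702021
```

```bash
python3 - <<'E'
from h import *
o=np.array([.602,-.0055,.077]);P=panelR(-.069);n=P[:,2];hole=np.array([.5983,-.0183,.0766])
a=.284; xp=P@[np.cos(a),np.sin(a),0]; R=frame(-xp,-n); Q=q(R)
g=hole+.054*xp
r.move_straight(g+.075*n,Q,speed=.2)
print("hit",r.move_straight(g+.036*n,Q,speed=.06,max_force=8))
command_gripper(0.0,60); s=r.read_state(); print(s["grip_width"],s["contact_force"].round(2),(s["eef_pos"]-hole)@n,s["time_s"])
r.move_straight(s["eef_pos"]+np.array([-.01,0,.10]),speed=.15)
post=np.array([.447,-.311,0]); b=-.26; xw=np.array([np.cos(b),np.sin(b),0]); Q2=q(frame(-xw,[0,0,-1]))
r.reach(post+.054*xw+[0,0,.14],Q2); s=r.read_state(); print(s["grip_width"],s["eef_pos"],s["contact_force"].round(2),s["time_s"],s["joint_positions"].round(2))
snap("wrist","w2"); print(r.read_state()["grip_width"])
E
```

```text
hit False
0.012706236143882568 [-0.54  0.83  2.32] 0.036312478946415754 4.425
0.012742342306817636 [ 0.49989818 -0.3239885   0.14022147] [ 0.4   0.42 -1.34] 6.5833 [-0.7   0.58  1.48  0.    1.09 -2.02]
0.01301028648945989
```

View pics/w2.png

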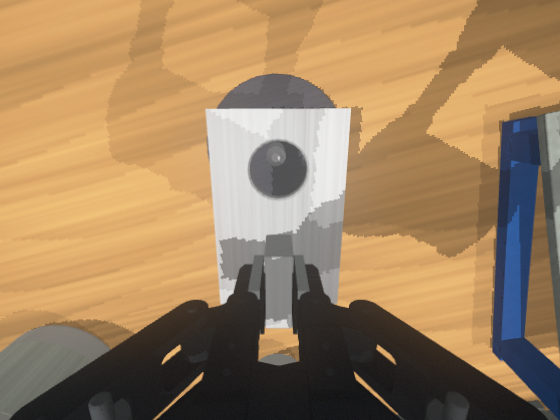

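```bash
cat > fit.py <<'E'
from h import *
def plane(X,box,tol=.004):
    u0,v0,u1,v1=box; Q=X[v0:v1,u0:u1].reshape(-1,3); Q=Q[np.isfinite(Q).all(1)]
    A=lambda Q:np.c_[Q[:,:2],np.ones(len(Q))]
    for _ in range(4):
        k=np.linalg.lstsq(A(Q),Q[:,2],rcond=None)[0]; e=abs(A(Q)@k-Q[:,2]); Q=Q[e<max(tol,np.median(e)*1.5)]
    return k,Q[:,2].mean(),len(Q)
E
python3 - <<'E'
from fit import *
p,d,c=load("w2","wrist"); X=cloud(c,d); zt=.1402-.030
for b in [(222,115,245,230),(312,115,335,230),(222,115,335,135)]: print(plane(X,b))
k=plane(X,(222,115,335,135)); print("plate patch (all)",plane(np.where(X[...,2:]>.09,X,np.nan),(222,112,335,232)))
# hole contour: dark vs bright
g=cv2.cvtColor(p,cv2.COLOR_RGB2GRAY); m=(g<110).astype(np.uint8); m[:136]=0;m[204:]=0;m[:,:240]=0;m[:,316:]=0
m=cv2.morphologyEx(m,cv2.MORPH_CLOSE,np.ones((5,5)))
ct=max(cv2.findContours(m,0,1)[0],key=cv2.contourArea); e=cv2.fitEllipse(cv2.convexHull(ct)); print("ell",e)
h=onplane(c,[e[0]],[0,0,zt])[0]; pin=onplane(c,[(278.3,157)],[0,0,.062])[0]
tcp=np.array([.4999,-.3240,.1402]); b=-.26; xw=np.array([np.cos(b),np.sin(b),0]);yw=np.array([-np.sin(b),np.cos(b),0])
print("hole",h.round(4),"rel tcp",(h-tcp)@xw,(h-tcp)@yw,"pin",pin.round(4),"pin-hole",((pin-h)@xw).round(4),((pin-h)@yw).round(4))
f=onplane(c,[(278,120)],[0,0,.012]);ft=cv2.inRange
E
```

```text
(array([0.01427973, 0.05432287, 0.12158717]), np.float64(0.10978545471364354), 1936)
(array([-0.01356727, -0.05142242,  0.1011489 ]), np.float64(0.10978650895083313), 2100)
(array([ 0.00457993, -0.00038144,  0.10772197]), np.float64(0.10978704690053959), 2251)
plate patch (all) (array([-0.00050581,  0.00029709,  0.11005522]), np.float64(0.1097357241002419), 10988)
ell ((277.9890441894531, 168.2699737548828), (54.727439880371094, 55.874786376953125), 91.28307342529297)
hole [ 0.4462 -0.3101  0.1102] rel tcp -0.05552091640072658 -0.00033846754981220516 pin [ 0.4466 -0.31    0.062 ] pin-hole 0.0004 0.0002
```

```bash
python3 - <<'E'
from h import *
s=r.read_state(); p0=s["eef_pos"]; Q=s["eef_rot"]
print(r.move_straight([*p0[:2],.060],speed=.12,max_force=10))
print(r.move_straight([*p0[:2],.0475],speed=.03,max_force=5)); s=r.read_state(); print(s["eef_pos"],s["contact_force"].round(2),s["time_s"])
if s["eef_pos"][2]<.053:
    command_gripper(.06); r.hold(.2)
    r.move_straight([*p0[:2],.135],speed=.15); s=r.read_state(); print(s["eef_pos"],s["time_s"])
    snap("wrist","w3")
    # second stop: look at bare mark, square to the panel
    P=panelR(-.069); cr=np.array([.5983,-.0183,.0766])
    command_gripper(.085)
    r.reach(cr+P@[-.0,0,.17],q(frame(-P[:,0],-P[:,2]))); snap("wrist","w4")
    # then holder
    h=np.array([.45,.296,.15]); Q=q(frame([-1,0,0],[0,0,-1]))
    r.reach(h+[0,0,.1],Q); snap("wrist","w5"); s=r.read_state(); print(s["eef_pos"],s["time_s"],s["joint_positions"].round(2))
a=[cv2.resize(cv2.imread(f"pics/w{i}.png"),(400,300),interpolation=3) for i in (3,4)]
cv2.imwrite("pics/m345.png",np.vstack([np.hstack(a),np.hstack([cv2.resize(cv2.imread("pics/w5.png"),(400,300),interpolation=3),np.zeros((300,400,3),np.uint8)])]))
E
```

```text
False
True
[ 0.5001114  -0.32391668  0.04857098] [-0.41  0.62  4.28] 7.8667
[ 0.49962814 -0.32346703  0.13425493] 9.3083
[0.45073056 0.294892   0.24988699] 12.35 [ 0.44  0.37  1.5  -0.    1.27 -1.13]
```

View pics/m345.png

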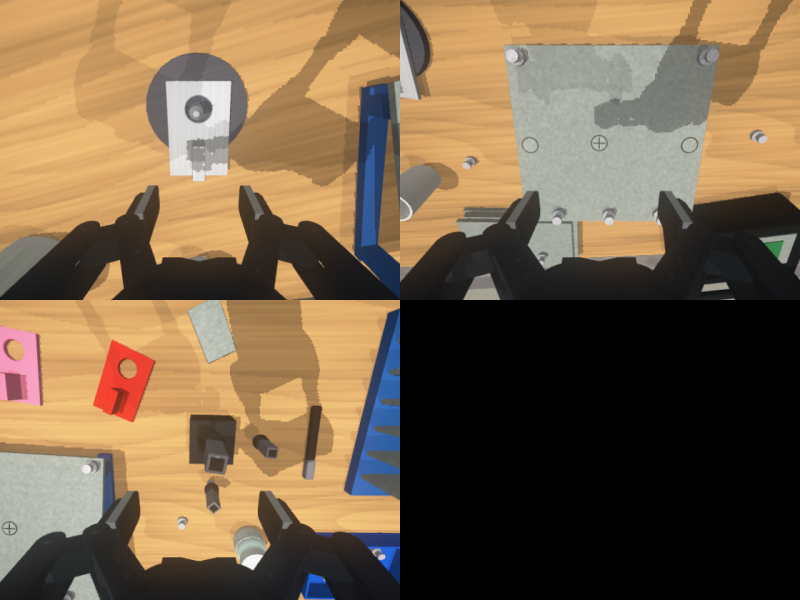

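```bash
python3 - <<'E'
from fit import *
p,d,c=load("w3","wrist"); X=cloud(c,d); print("hung plate",plane(np.where(abs(X[...,2:]-.018)<.02,X,np.nan),(238,120,320,150)))
m=(p.min(2)>140)
# cross: precise from w4
p,d,c=load("w4","wrist"); o=np.array([.602,-.0055,.077]);P=panelR(-.069);n=P[:,2]
g=cv2.cvtColor(p,cv2.COLOR_RGB2GRAY)
def ring(u,v):
    w=26; s=g[v-w:v+w,u-w:u+w]; m=((s<np.median(s)-25)).astype(np.uint8)
    ct=max(cv2.findContours(m,0,1)[0],key=lambda k:cv2.minEnclosingCircle(k)[1]); e=cv2.fitEllipse(ct); return (e[0][0]+u-w,e[0][1]+v-w),e[1]
rs=[ring(*k) for k in [(279,200),(182,203),(405,203)]]; print(rs)
Y=onplane(c,[k[0] for k in rs],o,n); print("cross",Y[0].round(4),"rings",Y[1:].round(4),"mid",((Y[1]+Y[2])/2).round(4),"dist",np.linalg.norm(Y[1]-Y[2]),"yaw",np.arctan2(*( (Y[2]-Y[1])[[0,1]]*[-1,1])))
X=cloud(c,d); Qn=np.where((abs((X-o)@n)<.004)[...,None],X,np.nan); k=plane(Qn,(180,110,400,270),.002); print("panel fit",k,"normal",np.array([-k[0][0],-k[0][1],1])/np.linalg.norm([k[0][0],k[0][1],1]),n,"z at o",k[0]@[o[0],o[1],1])
p,d,c=load("w5","wrist"); X=cloud(c,d); Z=X[...,2]
for z0,z1 in [(.14,.16),(.055,.066),(.07,.14)]:
    m=((Z>z0)&(Z<z1)).astype(np.uint8); m[300:]=0; nn,l,s,cc=cv2.connectedComponentsWithStats(m)
    for i in range(1,nn):
        if s[i,4]>40:
            B=X[l==i]; rc=cv2.minAreaRect((B[:,:2]*1e3).astype(np.float32)); print(z0,s[i],np.median(Z[l==i]).round(4),B[:,2].max().round(4),np.round(rc[0],1),np.round(rc[1],1),rc[2])
E
python3 -c "
import cv2;a=cv2.imread('pics/w5.png')[140:310,230:420];b=cv2.imread('pics/w3.png')[90:260,190:380];cv2.imwrite('pics/c5.png',cv2.resize(cv2.hconcat([a,b]),None,fx=2.1,fy=2.1,interpolation=2))"
```

```text
hung plate (array([-0.00600997,  0.00146736,  0.02117196]), np.float64(0.018122980826540867), 2015)
[((286.66171646118164, 176.08663630485535), (5.3527607917785645, 32.90517807006836)), ((181.7365493774414, 202.64402961730957), (21.287166595458984, 23.76027488708496)), ((404.8153190612793, 202.7335910797119), (21.206247329711914, 24.36215591430664))]
cross [ 0.5747 -0.0094  0.0712] rings [[ 0.5941 -0.1192  0.077 ]
 [ 0.6105  0.1103  0.0771]] mid [ 0.6023 -0.0044  0.077 ] dist 0.23010341615514845 yaw -0.07140846716648871
panel fit (array([ 0.21195828, -0.01485278, -0.05060603]), np.float64(0.0747021433840709), 34819) normal [-0.20732979  0.01452845  0.97816322] [-0.20796386  0.01437232  0.97803091] z at o 0.0770745394526571
0.14 [287 210  33  34 906] 0.1501 0.1521 [455.7 315.1] [24.2 24.1] 80.47553253173828
0.055 [ 265  167   66   63 2508] 0.0601 0.0657 [455.6 315.1] [70.  69.8] 88.63404846191406
0.055 [549 182  11  10  93] 0.06 0.066 [441.9 592.5] [7.8 9.6] 3.2686259746551514
0.055 [361 196  19  15  77] 0.0609 0.0657 [456.4 392.7] [10.9 21.2] 40.68553924560547
0.055 [538 220  22  11 
[... 221 characters left out ...]
] 14.179167747497559
0.055 [288 264  19  13  81] 0.0608 0.0659 [543.  317.4] [21.5 11.1] 87.50263977050781
0.07 [284 190  35  41 622] 0.1104 0.1398 [449.2 310.3] [17.9 34.7] 34.77174758911133
0.07 [365 199  25  23 456] 0.0942 0.0972 [461.  396.3] [16.5 16.8] 86.03871154785156
0.07 [549 225  11  11  94] 0.075 0.0815 [486.6 592.4] [8.6 8.7] 86.20011901855469
0.07 [114 229  15  15 163] 0.0727 0.0756 [493.8 122.2] [15.1 14.3] 32.507965087890625
0.07 [538 261  22  19 269] 0.0808 0.0965 [529.7 598.7] [ 9.  22.4] 1.3887085914611816
0.07 [289 271  20  29 414] 0.0933 0.0971 [548.4 317.5] [17.5 16.3] 41.75584411621094
0.07 [  0 290  87  10 349] 0.0706 0.0726 [570.9  17.2] [99.2 11.9] 86.17369079589844
```

View pics/c5.png

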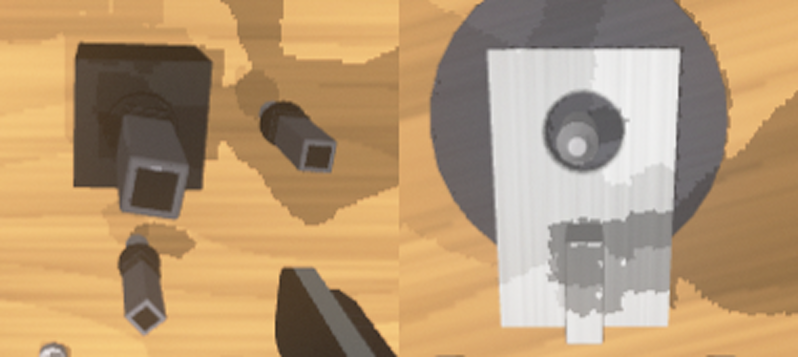

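```bash
python3 - <<'E'
from h import *
p,d,c=load("w4","wrist"); o=np.array([.6023,-.0044,.077]);P=panelR(-.071);n=P[:,2]
g=cv2.cvtColor(p,cv2.COLOR_RGB2GRAY); m=cv2.inRange(g,0,95)[182:220,260:298]; nn,l,s,cc=cv2.connectedComponentsWithStats(m)
i=1+np.argmax(s[1:,4]); b=s[i]; uv=(b[0]+(b[2]-1)/2+260,b[1]+(b[3]-1)/2+182); print(b,uv,cc[i]+[260,182]); cr=onplane(c,[uv],o,n)[0]; print("cross",cr.round(4), (cr-o)@P)
a=np.radians(170.5); Q=q(frame([np.cos(a),np.sin(a),0],[0,0,-1])); b=np.array([.4557,.3151,0])
command_gripper(.055)
r.reach(b+[0,0,.20],Q); print(r.move_straight(b+[0,0,.121],Q,speed=.1,max_force=8))
command_gripper(0.,80); s=r.read_state(); print(s["grip_width"],s["eef_pos"],s["contact_force"].round(2),s["time_s"])
r.move_straight(b+[0,0,.255],speed=.12); s=r.read_state(); print(s["grip_width"],s["contact_force"].round(2))
L=.111
r.reach(cr+n*(L+.03),q(frame(-P[:,0],-n))); r.hold(.2); s=r.read_state(); print(s["eef_pos"],s["joint_positions"].round(2),s["time_s"],s["contact_force"])
np.savez("goal.npz",cr=cr,o=o,P=P); snap("wrist","w6")
E
```

```text
[24  9  1  1  1] (np.float64(284.0), np.float64(191.0)) [284. 191.]
cross [ 0.5895 -0.0131  0.0744] [-1.24254736e-02 -9.56965320e-03  3.11525454e-18]
False
0.023316659328024666 [0.45606852 0.31525647 0.12174348] [-0.2  -0.96  5.39] 14.4167
0.022983131235029697 [ 0.27 -0.23 -0.92]
[ 0.56026467 -0.00994858  0.21241533] [-0.16  0.35  1.67  0.03  0.92 -1.68] 17.1833 [-0.21183252 -0.00482812 -1.89375563]
```

View pics/w6.png

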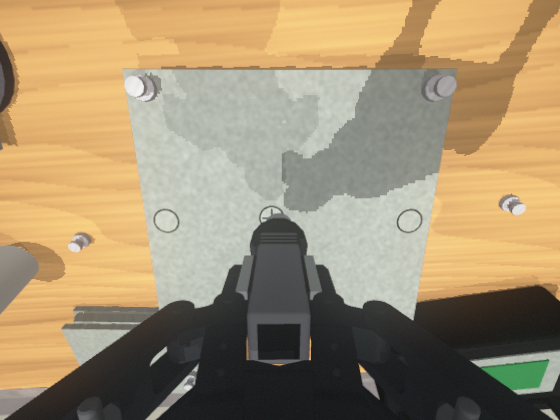

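```bash
python3 - <<'E'
from h import *
z=np.load("goal.npz"); o,P=z["o"],z["P"]; n=P[:,2]
def ringc(p,c,guess,w=20):
    u,v=np.round(proj(c,guess)[0]).astype(int); g=cv2.cvtColor(p,cv2.COLOR_RGB2GRAY); s=cv2.GaussianBlur(g[v-w:v+w+1,u-w:u+w+1],(3,3),0)
    m=cv2.morphologyEx(s,cv2.MORPH_BLACKHAT,np.ones((9,9),np.uint8)); m=cv2.threshold(m,0,255,8)[1]
    nn,l,st,cc=cv2.connectedComponentsWithStats(m); i=1+np.argmax(st[1:,2]*st[1:,3])
    pts=np.argwhere(l==i)[:,::-1].astype(np.float32); e=cv2.fitEllipse(cv2.convexHull(pts)); return np.array(e[0])+[u-w,v-w],e[1]
for t in ("w1","w4"):
    p,d,c=load(t,"wrist"); e=ringc(p,c,[.5985,-.0183,.0766]); x=onplane(c,[e[0]],o,n)[0]; print(t,e,x.round(4),((x-o)@P).round(4))
p,d,c=load("w4","wrist"); a=cv2.resize(p[170:230,245:315],None,fx=5,fy=5,interpolation=2)
p6,d6,c6=load("w6","wrist"); b=cv2.resize(p6[190:250,240:310],None,fx=5,fy=5,interpolation=2)
s=r.read_state(); tz=Rot.from_quat(s["eef_rot"]).as_matrix()[:,2]
print("pred tip px",proj(c6,s["eef_pos"]+tz*.111), "sleeve/collar ctr",proj(c6,s["eef_pos"]+tz*.061), "cross",proj(c6,x))
print("probe top",s["eef_pos"]@n)
cv2.imwrite("pics/z.png",np.hstack([a,b])[:,:,::-1])
E
```

```text
w1 (array([280.91090012, 170.39415169]), (28.16339874267578, 33.25956344604492)) [ 0.5988 -0.0198  0.0765] [-0.0025 -0.0156  0.    ]
w4 (array([278.37263298, 199.86448097]), (23.645605087280273, 24.31273651123047)) [ 0.5982 -0.0195  0.0764] [-0.003  -0.0153 -0.    ]
pred tip px [[278.34378575 218.5829177 ]] sleeve/collar ctr [[278.36099525 243.04267998]] cross [[271.26776302 217.40709306]]
probe top 0.09110474222823423
```

View pics/z.png

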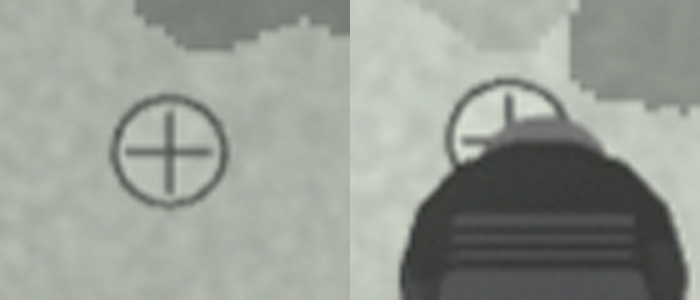

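```bash
python3 - <<'E'
from fit import *
z=np.load("goal.npz"); o,P=z["o"],z["P"]; n=P[:,2]; cr=np.array([.5982,-.0195,.0764])
p,d,c=load("w6","wrist"); s=r.read_state(); Rt=Rot.from_quat(s["eef_rot"]).as_matrix()
T=(cloud(c,d)-s["eef_pos"])@Rt   # tool coords
B=T[262:315,262:296].reshape(-1,3)[:,[2,1,0]]; k=plane(B.reshape(53,34,3),(0,0,34,53),.002); print("barrel face x=a*z+b*y+c:",k)
off=np.array([.0004,-.0002,0]); Rg=frame(-P[:,0],-n); Q=q(Rg); base=cr-Rg@off
r.move_straight(base+n*(.1117+.012),Q,speed=.06); r.hold(.3); f0=r.read_state()["contact_force"]
hit=r.move_straight(base+n*(.1117-.004),Q,speed=.012,max_force=2.); s=r.read_state(); f=s["contact_force"]
print(hit,"h",(s["eef_pos"]-cr)@n,"lat",(s["eef_pos"]-base)@P,"f",f0.round(2),f.round(2),"fn",(f-f0)@n,s["time_s"])
np.save("f0.npy",f0)
E
```

```text
barrel face x=a*z+b*y+c: (array([0.01179622, 0.00252202, 0.01166321]), np.float64(0.011544911612490985), 1777)
True h 0.10872897284778923 lat [-2.84939877e-04  8.48246466e-06  1.08728973e-01] f [-0.27 -0.16 -1.4 ] [ 0.07 -0.4   0.51] fn 1.8001905192129726 19.1333
```

```bash
python3 - <<'E'
from h import *
z=np.load("goal.npz"); o,P=z["o"],z["P"]; n=P[:,2]; cr=np.array([.5982,-.0195,.0764]); f0=np.load("f0.npy")
Rg=frame(-P[:,0],-n); Q=q(Rg); base=cr-Rg@np.array([.0004,-.0002,0])
for h in (.107,.1052):
    hit=r.move_straight(base+n*h,Q,speed=.012,max_force=6); r.hold(.4)
    F=[]; 
    for _ in range(5): r.hold(.05); F.append((r.read_state()["contact_force"]-f0)@n)
    s=r.read_state(); print(hit,"h",(s["eef_pos"]-cr)@n,"lat",(s["eef_pos"]-base)@P,"fn",np.mean(F),np.std(F),s["contact_force"].round(2),s["grip_width"],s["time_s"], "tilt",np.arccos(-Rot.from_quat(s["eef_rot"]).as_matrix()[:,2]@n))
snap("wrist","w7"); snap("side","s7"); snap("top","t7")
a=cv2.imread("pics/w7.png")[150:300,190:390]; b=cv2.imread("pics/s7.png")[120:270,180:380]
cv2.imwrite("pics/z7.png",cv2.resize(np.hstack([a,b]),None,fx=2,fy=2,interpolation=2))
E
```

```text
False h 0.10698656271183012 lat [-2.82014758e-05 -1.99603532e-05  1.06986563e-01] fn 3.2225767617014887 0.5906837637583803 [-2.22 -0.71  1.57] 0.023191896122209277 20.0667 tilt 7.937134529784552e-05
False h 0.1052145475001994 lat [6.61053958e-06 1.73627129e-05 1.05214548e-01] fn 3.5700047860326287 0.43887450618628526 [-1.    0.47  2.71] 0.02328596569598352 21.0167 tilt 3.5921183129518064e-05
```

View pics/z7.png

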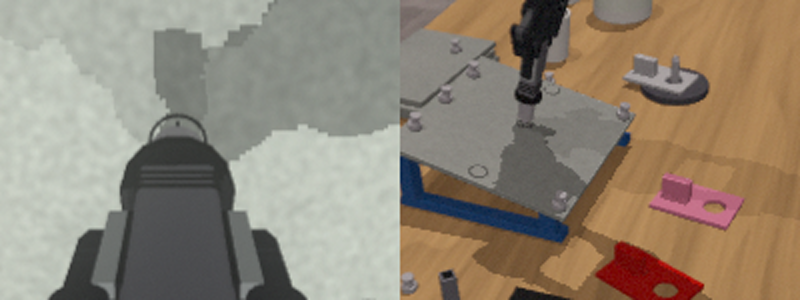

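```bash
python3 - <<'E'
from h import *
z=np.load("goal.npz"); n=z["P"][:,2]
a=np.load("pics/top0.npz")["p"].astype(int); b=np.load("pics/t7.npz")["p"].astype(int)
for k,(u,v) in dict(jar=(154,139),stubL=(207,156),stubR=(397,149),beaker=(439,134),coupon=(184,283),marker=(121,217),smallA=(152,219),smallB=(181,186)).items():
    D=abs(a-b).max(2)[v-12:v+12,u-12:u+12]; print(k,(D>50).sum(),end="; ")
F=[]
for _ in range(20): r.hold(.05); F.append(r.read_state()["contact_force"]@n)
print("\nF.n",np.mean(F),"minus hover -1.56 ->",np.mean(F)+1.56)
s=r.read_state(); print(s["grip_width"],(s["eef_pos"]-[.5982,-.0195,.0764])@n,s["time_s"])
if 2.8<np.mean(F)+1.56<5.2: r.finish_job(); print("finished")
E
```

```text
jar 0; stubL 0; stubR 0; beaker 0; coupon 0; marker 0; smallA 0; smallB 0; 
F.n 2.600724994446067 minus hover -1.56 -> 4.160724994446067
0.023547825973368602 0.10520638255687062 22.1667
the job is handed in; nothing more can be done
finished
```

I hung the plate on the post and let go of it. I then took the largest probe from the holder and handed the job in at about 22 s, still holding its tip pressed on the cross.

**Last checks:**
- **Plate:** it lies flat, with its top measured 18.1 mm above the bench (18 mm expected), and the pin is through the hole.
- **Tip push:** the contact force averaged about 4.2 N, where 4 N means halfway. From the geometry the tip is about 6.5 mm in. An earlier, shorter average read 3.6 N, or about 5 mm, because the force sensor is noisy by about 0.5 N.
- **Squareness:** the tool axis is within 0.0001 rad of the measured panel normal. A depth fit on the barrel suggested the probe leans about 0.7° in the grip. I did not correct that, and it may be camera error.
- **Position on the cross:** the ring looked centred on the probe across the jaws. Up and down the slope the sleeve hides the tip, so that direction rests on calibration and could be about 1 mm off.
- **Bystanders:** the top camera showed no change around any of them.

**Disagreements and misreads:**
- The top and wrist cameras differed by about 3.5 mm in y over the panel. I used the wrist camera, which also agreed with where the gripped plate sat.
- My first automatic cross detection on the bare panel was wrong, so the probe first hovered off the mark. I corrected this before touching the panel.

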